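# Sweep the loose nuts into the stock bin

### The job

Sweep the three loose hex nuts along the top of the sorting stand and off its open end into the empty red bin that stands against it, pushing them with the fingertips and never picking one up. Leave the standing bolt, the little box and everything else on the counter where they are.

Things in the scene. Friction and masses are not known exactly. Their poses are not given: they have to be found in the camera images.
- stand: Fixed blue steel sorting stand. Flat black rubber top, 246 mm along its x, 260 mm along its y, surface 80 mm above the counter. Along the two sides (x = -126 and +126 mm) runs a rail 6 mm thick, 10 mm above the top; the two ends (y = -130 and +130 mm) are open, without a lip. Origin: at counter level under the middle of the top; z up. Turned by up to 7 degrees.
- bin: Fixed open-topped empty red plastic bin against one open end of the stand (+y or -y end; it changes), parallel to it: 250 mm along x, 120 mm along y, rim 74 mm above the counter (6 mm below the stand's top), walls 4 mm, 3 mm gap to the stand. Origin: centre of its underside, 193 mm from the stand's origin.
- carton: Fixed closed brown cardboard carton, 250 x 120 x 73 mm (x, y, z), standing against the other open end of the stand like the bin does. Its top is closed: nuts swept that way are lost. Origin: centre of its underside.
- nut0: One of three equal loose steel hex nuts lying flat on the stand: 24 mm across flats, 27.7 mm over corners, 13 mm high, 25 to 50 g, any yaw. Origin: centre of its underside, z its axis. Each of the five loose things on the stand lies in its own lane along the stand's y, lane centres at least 38 mm apart in x: every nut's straight way along y to either end is free.
- nut1: One of three equal loose steel hex nuts lying flat on the stand: 24 mm across flats, 27.7 mm over corners, 13 mm high, 25 to 50 g, any yaw. Origin: centre of its underside, z its axis. Each of the five loose things on the stand lies in its own lane along the stand's y, lane centres at least 38 mm apart in x: every nut's straight way along y to either end is free.
- nut2: One of three equal loose steel hex nuts lying flat on the stand: 24 mm across flats, 27.7 mm over corners, 13 mm high, 25 to 50 g, any yaw. Origin: centre of its underside, z its axis. Each of the five loose things on the stand lies in its own lane along the stand's y, lane centres at least 38 mm apart in x: every nut's straight way along y to either end is free.
- bolt: Loose steel hex bolt standing on its head among the nuts on the stand: head 24 mm across the flats and 10 mm high, shank 16 mm thick, 46 mm tall in all, 110 g. Origin: centre of the head's underside. Leave it alone.
- insert_box: Little grey and black plastic box standing among the nuts on the stand, 25 x 25 x 20 mm, 70 g. Origin: centre of its underside. Leave it alone.
- tape: Roll of tape lying flat on the counter beyond the stand, 88 mm across, 45 mm high. Origin: centre of its underside. Leave it alone.
- spray: Spray can standing on the counter, far left, 64 mm across, 190 mm high. Origin: centre of its underside. Leave it alone.
- jar: Jar standing on the counter, far right, 70 mm across, 90 mm high. Origin: centre of its underside. Leave it alone.
- driver: Screwdriver lying on the counter beyond the stand, 200 mm long, 26 mm thick, along its own x, handle to -x. Origin: its middle, on the counter. Leave it alone.

How it is judged:
By the outcome, as a careful person would: the job done as asked, in the order asked, and still so for the second after the job is handed in, with the robot touching nothing.
It also fails if it takes over 58 s, if anything falls off the work surface, if the arm or the gripper's body presses on something with over 40 N, if the wrist force passes 120 N, or if a joint passes its speed limit or range.

### The arm

A 6-joint arm with a two-finger parallel gripper is mounted at the origin on the work surface. World frame = base frame: x ahead of the robot, y to its left, z up, the work surface at z = 0. Lengths are in mm, angles in degrees, forces in N, time in s.
With the tool pointing down it reaches from about 350 to 850 mm from the base axis. Payload 8.1 kg.
Tool frame: the origin (TCP) lies between the finger pads; the fingertips stand 22 mm ahead of it and the grasp point (between the pads) lies 3 mm ahead of it; z points along the fingers, y is the line along which they close (so a half turn about z gives the same grasp; the last joint's range is limited). The gripper opens to 85 mm and grips with 20 to 120 N. Pads are 22 mm wide; open, the fingers measure 114 mm over their backs; the gripper's body (76 mm by 85 mm) begins 54 mm behind the grasp point. The pads swing forward as they close: fully open they stand 13 mm farther back than shut.
Start: joints at [-75.997, 7.471, 85.268, -0, 87.261, -4.893], TCP at [194.332, -567.662, 228.692] pointing down, gripper open.
Joint ranges: [-169.43, 169.43], [-51.17, 129.36], [1.28, 143.12], [-76.62, 256.62], [0, 156.53], [-152.29, 152.29]. Speed limits (degrees/s): [136.94, 136.94, 159.86, 180, 180, 180].

### API

Orientations are given as [roll, pitch, yaw] about the fixed x, y, z axes, in that order (R = Rz(yaw) Ry(pitch) Rx(roll)).
In Python, from bench import r, vision gives the robot as it stands.
- The arm moves only by the tool step_arm, never from a script. Its argument "targets" is a list that holds one entry, the list of rows, each a list of 6 numbers: the shift along the world's x, y, z in mm, then the turn, a rotation vector about the world's x, y, z in rad. In form: [[[x, y, z, rx, ry, rz], ...]]. A call has 1 to 12 rows; each row is the pose to reach, as a shift and turn from the pose commanded when the call began; what a row does not reach only later rows make up. A row lasts 1/12 s, in which the tool goes at most 41.7 mm and 7.16 degrees, less where a joint would pass 70% of its speed; a pose out of reach is approached as far as the arm can. A call with a gripper value outside its range is refused whole. "fingers" is the gripper's target within -1 to 1 (shut at 1, half-way at 0, fully open at -1), set as the call begins (left out, the last holds). The fingers move at their own pace and stop on an object; "newtons" is the grip in N (left out, the last holds). Time passes only in rows, so rows that repeat a pose let the fingers close. It gives the time, the measured TCP pose, the force, the opening and the grip force at its end, in the units of the state.
- r.sense(): the state, without advancing time (a new reading comes with each control period).
- vision.snapshot(name): name is "side" or "top" or "wrist"; returns a dict with "img" (384x512x3 uint8, blue, green, red), "mtx" (3x3 intrinsics, pixels), "eye" and "attitude" of the camera in the world. Camera axes: x right, y up, looking along -z (the intrinsics and any distortion apply to the point x, -y, -z); pixel columns grow to the right and rows downward; lengths in mm; the calibration is good to about 2 mm. A picture is of the moment at which its call begins. There is no depth.
- r.hand_in(): hands the job in; it is judged then, once.
The state is a dict: "time": time; "joint_pos": joint angles; "qd": joint speeds; "joint_efforts": joint torques, N m; "tool_pos": TCP position; "tcp_rot": TCP orientation; "ft_force": force on the tool from outside, world axes, zero at the start; "wrist_torque": the same for the moment, N m; "finger_gap": finger opening in mm; "grip_force": force on a finger pad.
Only numpy, scipy, OpenCV 4.12 (cv2) and the standard library are available. Lean on these libraries where they do the work, as an engineer would, in place of code of your own. Each camera call takes 0.05 s, during which the arm holds its last target. There are 200 camera calls.

## Working session

There is one attempt and no reset: what is moved stays moved. The work goes in short steps, Python scripts to look and compute and a tool call to move; the robot and the scene stay as the last step left them, time stands still between calls to the robot, and variables do not carry over. Pictures are saved under pics/ and viewed, at most 10 in all, crops included, and the job is handed in when it is done.

Besides the shell and the picture viewer there is one more tool, called after "Request:" as name(argument=value, ...) on one line, values as JSON. step_arm: Moves the arm, as the interface text tells. Its arguments: {"type":"object","properties":{"targets":{"type":"array"},"fingers":{"type":"number"},"newtons":{"type":"number"}},"required":["targets"]}

```bash
mkdir -p pics; ls; python3 - <<'E'
from bench import r, vision
import cv2, pickle
d={}
for n in ("top","side"):
    s=vision.snapshot(n); d[n]=s; cv2.imwrite(f"pics/{n}0.png",s["img"])
    print(n,s["mtx"],s["eye"],s["attitude"],[k for k in s])
pickle.dump(d,open("s0.pkl","wb"))
print(r.sense())
E
```

```text
pics
top [[470.03136488   0.         259.64220784]
 [  0.         470.03136488 187.95133194]
 [  0.           0.           1.        ]] [ 555.33711948  -14.72544846 1439.06310649] [  2.14302413   0.66734622 -90.00764258] ['img', 'mtx', 'eye', 'attitude']
side [[436.12359583   0.         258.27338052]
 [  0.         436.12359583 197.28870541]
 [  0.           0.           1.        ]] [ 398.56365653 -720.33208092  908.91120747] [ 42.41821199  -1.10425291 -16.75130133] ['img', 'mtx', 'eye', 'attitude']
{'time': 0.1, 'joint_pos': array([-7.59984395e+01,  7.51168624e+00,  8.53238262e+01,  2.18181089e-03,
        8.72625436e+01, -4.89296630e+00]), 'qd': array([ 0.07318761, -0.08764216, -0.07171964, -0.0100292 , -0.04497956,
        0.05455798]), 'joint_efforts': array([ 1.50356740e-03, -5.70954037e+01, -5.01938725e+01, -1.33320254e-04,
        8.16513406e-03, -2.36069519e-05]), 'tool_pos': array([ 194.2076758 , -567.16088013,  227.73237149]), 'tcp_rot': array([-1.79902487e+02, -1.05348407e-02,  1.88944118e+01]), 'ft_force': array([-0.25076748, -0.52533135,  0.43313837]), 'wrist_torque': array([ 0.00892818, -0.02993593,  0.01804455]), 'grip_force': 0.0, 'finger_gap': 85.73365331585599}
```

View pics/top0.png

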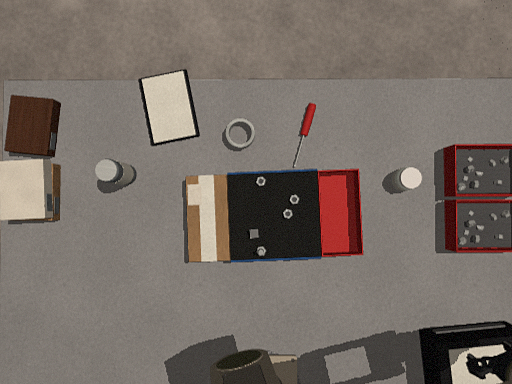

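View pics/side0.png

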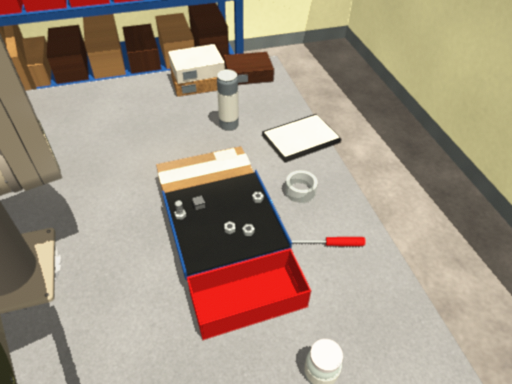

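The top view shows the bin at the world −y end (right, column 340), with nuts at about (261,181), (294,199) and (288,213), the box at (253,233) and the bolt at (261,251). In the side view the nuts are at (257,197), (249,230) and (230,228). I'll refine these positions by triangulation.

```bash
cat > h.py <<'E'
import numpy as np, cv2
from scipy.spatial.transform import Rotation as R
def cam(s):
    A=R.from_euler('xyz',s["attitude"],degrees=True).as_matrix(); return s["mtx"],np.array(s["eye"]),A@np.diag([1,-1,-1])
def ray(s,p):
    K,e,A=cam(s); d=A@np.linalg.solve(K,[p[0],p[1],1]); return e,d/np.linalg.norm(d)
def atz(s,p,z):
    e,d=ray(s,p); return e+d*(z-e[2])/d[2]
def proj(s,X):
    K,e,A=cam(s); q=K@(A.T@(np.array(X)-e)); return q[:2]/q[2]
def tri(obs):
    M=0;b=0
    for s,p in obs:
        e,d=ray(s,p);P=np.eye(3)-np.outer(d,d);M=M+P;b=b+P@e
    return np.linalg.solve(M,b)
def blobs(s,box,thr=80,amin=15):
    x0,y0,x1,y1=box; g=cv2.cvtColor(s["img"],cv2.COLOR_BGR2GRAY)[y0:y1,x0:x1]
    m=cv2.morphologyEx((g>thr).astype('uint8'),cv2.MORPH_CLOSE,np.ones((3,3)))
    n,_,st,c=cv2.connectedComponentsWithStats(m)
    return [(c[i]+[x0,y0],st[i,4]) for i in range(1,n) if amin<st[i,4]<400]
E
python3 - <<'E'
import pickle; from h import *
d=pickle.load(open("s0.pkl","rb")); t,s=d["top"],d["side"]
T=blobs(t,(230,173,317,258)); S=blobs(s,(172,186,275,245))
for n,B in(("T",T),("S",S)):
    for p,a in B: print(n,p.round(1),a)
for p,a in T:
    best=min(S,key=lambda q:np.linalg.norm(proj(s,atz(t,p,90))-q[0]))
    X=tri([(t,p),(s,best[0])]); print(p.round(1),X.round(1),"at93:",atz(t,p,93).round(1),"proj",proj(s,atz(t,p,90)).round(1),best[0].round(1))
# stand black top edges in top image: fit quad
hsv=cv2.cvtColor(t["img"],cv2.COLOR_BGR2HSV); 
red=((hsv[...,1]>150)&((hsv[...,0]<10)|(hsv[...,0]>170))).astype('uint8'); red[:,:310]=0; red[:,375:]=0;red[:165]=0
c=max(cv2.findContours(red,0,2)[0],key=cv2.contourArea); q=cv2.boxPoints(cv2.minAreaRect(c)); print("bin",[atz(t,p,74)[:2].round(1).tolist() for p in q])
g=hsv[...,2]<45; m=np.zeros_like(red); m[165:265,222:325]=g[165:265,222:325]
m=cv2.morphologyEx(m,cv2.MORPH_CLOSE,np.ones((3,3)))
c=max(cv2.findContours(m,0,2)[0],key=cv2.contourArea); rr=cv2.minAreaRect(c); q=cv2.boxPoints(rr); print(rr,"stand",[atz(t,p,80)[:2].round(1).tolist() for p in q])
a=cv2.resize(t["img"][160:270,180:370],None,fx=4,fy=4,interpolation=cv2.INTER_CUBIC); cv2.imwrite("pics/c1.png",a)
E
```

```text
T [260.6 180.7] 59
T [293.9 198.8] 61
T [287.4 213.2] 54
T [253.5 233.2] 74
T [261.  250.6] 68
S [179.9 187.5] 75
S [264.9 194.9] 274
S [198.5 201.7] 126
S [179.4 210.1] 166
S [229.5 226.9] 126
S [173.9 236.2] 87
S [248.2 229.3] 125
[260.6 180.7] [636.8  -4.8  92.8] at93: [626.4  -1.7  93. ] proj [256.5 195.7] [264.9 194.9]
[293.9 198.8] [575.9 -97.8  86.6] at93: [574.5 -97.1  93. ] proj [247.  228.4] [248.2 229.3]
[287.4 213.2] [534.6 -78.8  87. ] at93: [533.3 -78.3  93. ] proj [228.3 226.1] [229.5 226.9]
[253.5 233.2] [478.3  18.1  90.7] at93: [476.3  18.4  93. ] proj [196.8 201.9] [198.5 201.7]
[261.  250.6] [428.4  -3.   97.7] at93: [426.9  -2.8  93. ] proj [178.6 212.2] [179.4 210.1]
bin [[657.0, -163.5], [663.0, -285.6], [414.4, -295.9], [408.3, -174.7]]
((273.8556213378906, 215.18017578125), (85.13695526123047, 90.91410827636719), 87.51044464111328) stand [[644.9, 96.9], [656.1, -166.1], [411.2, -175.6], [399.6, 85.6]]
```

View pics/c1.png

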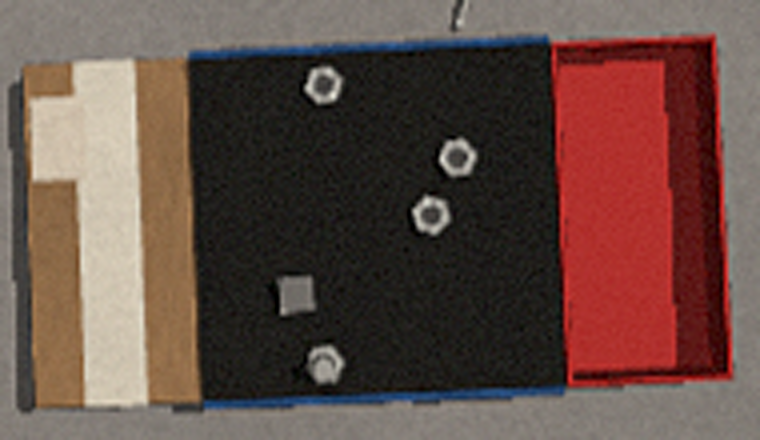

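The zoomed crop confirms three nuts at about (261,181), (294,199) and (287,213) in the full top image. They map to A (627,−2), B (575,−97) and C (534,−78). The box is at (477,18) and the bolt at (428,−3). The stand is turned about 2.6° and the bin is at −y. I'll go behind nut A first.

Request:
step_arm(targets=[[[36, 50, 0, 0, 0, 0.1], [72, 100, 0, 0, 0, 0.21], [108, 150, 0, 0, 0, 0.32], [144, 200, 0, 0, 0, 0.43], [180, 250, 0, 0, 0, 0.54], [216, 300, 0, 0, 0, 0.65], [252, 350, 0, 0, 0, 0.76], [288, 400, 0, 0, 0, 0.87], [324, 450, 0, 0, 0, 0.98], [360, 500, 0, 0, 0, 1.09], [396, 550, 0, 0, 0, 1.19], [431, 604, 0, 0, 0, 1.286]]], fingers=0.86, newtons=30)

```text
time: 1.1
tool_pos: [486.8, -159.6, 228.4]
tcp_rot: [-180.0, -0.0, 92.9]
ft_force: [1.3, 0.3, -0.3]
finger_gap: 6.3
grip_force: 0.0
```

Request:
step_arm(targets=[[[24, 34, 0, 0, 0, 0], [48, 68, 0, 0, 0, 0], [72, 102, 0, 0, 0, 0], [96, 136, 0, 0, 0, 0], [120, 170, -10, 0, 0, 0], [135, 190, -30, 0, 0, 0], [135, 190, -50, 0, 0, 0], [135, 190, -70, 0, 0, 0], [135, 190, -70, 0, 0, 0], [135, 190, -70, 0, 0, 0]]])

```text
time: 1.93
tool_pos: [619.7, 28.5, 156.8]
tcp_rot: [-179.8, -0.0, 92.6]
ft_force: [0.3, 0.1, 1.2]
finger_gap: 5.8
grip_force: 0.0
```

```bash
python3 - <<'E'
from h import *; from bench import r,vision
s=r.sense(); print(s["tool_pos"],s["tcp_rot"],s["finger_gap"])
w=vision.snapshot("wrist"); cv2.imwrite("pics/w1.png",w["img"]); print(w["eye"],w["attitude"])
for X in [(627,-2,93),(575.3,-97.3,93),(534,-78.5,93)]: print(proj(w,X))
E
```

```text
[619.65263383  28.51589241 156.8476882 ] [-1.79757768e+02 -1.83917615e-02  9.25869949e+01] 5.762145234252586
[616.38272762 113.19217334 302.82137324] [-19.0790437    0.24807046   2.56532911]
[264.26879101 247.8448244 ]
[195.63225772 347.57833009]
[143.9860954  327.25242721]
```

View pics/w1.png

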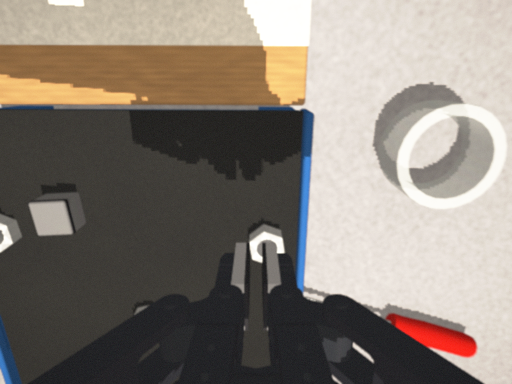

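The wrist view shows nut A at about (266,245), within about 1 mm of the prediction of (264,248). The fingers clear the rail. I'll descend behind it.

Request:
step_arm(targets=[[[4, 4, -10, 0, 0, 0], [6.5, 6.5, -20, 0, 0, 0], [6.5, 6.5, -30, 0, 0, 0], [6.5, 6.5, -40, 0, 0, 0], [6.5, 6.5, -46, 0, 0, 0], [6.5, 6.5, -48, 0, 0, 0], [6.5, 6.5, -48, 0, 0, 0], [6.5, 6.5, -48, 0, 0, 0]]])

```text
time: 2.65
tool_pos: [627.6, 34.8, 110.7]
tcp_rot: [-180.0, 0.0, 92.6]
ft_force: [-0.5, 0.8, 0.1]
finger_gap: 5.9
grip_force: 0.0
```

Request:
step_arm(targets=[[[-1, 0, -4, 0, 0, 0], [-1, 0, -4.5, 0, 0, 0], [-0.6, -8, -4.5, 0, 0, 0], [0, -16, -4.5, 0, 0, 0], [0, -24, -4.5, 0, 0, 0], [0.5, -34, -4.5, 0, 0, 0], [1, -44, -4.5, 0, 0, 0], [1.5, -54, -4.5, 0, 0, 0], [2, -64, -4.5, 0, 0, 0], [2.5, -76, -4.5, 0, 0, 0], [3, -88, -4.5, 0, 0, 0], [3.5, -100, -4.5, 0, 0, 0]]])

```text
time: 3.65
tool_pos: [631.1, -66.5, 106.2]
tcp_rot: [180.0, 0.0, 92.6]
ft_force: [-0.0, -1.2, 0.1]
finger_gap: 6.1
grip_force: 0.0
```

```bash
python3 - <<'E'
from h import *; from bench import r,vision
s=r.sense(); print(s["tool_pos"],s["tcp_rot"],s["finger_gap"])
w=vision.snapshot("wrist"); t=vision.snapshot("side")
cv2.imwrite("pics/w2.png",np.hstack([w["img"][150:384,100:450],t["img"][150:384,130:330]]))
E
```

```text
[631.13471466 -66.49873436 106.19705451] [1.79999103e+02 4.76670023e-03 9.25723751e+01] 6.071531582654829
```

View pics/w2.png

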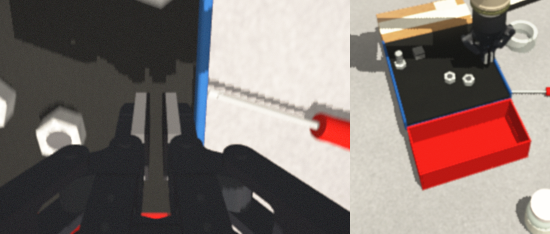

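```bash
python3 - <<'E'
from h import *; from bench import r,vision
w=vision.snapshot("wrist"); t=vision.snapshot("side"); p=vision.snapshot("top")
print("gray thing",atz(w,(245,150),80)); 
for n,s in(("w",w),("side",t),("top",p)): print(n,proj(s,(631.5,-91,93)),proj(s,(631.5,-66,84)),proj(s,(627,-1,93)))
a=cv2.resize(w["img"][:384],(512,384)); b=cv2.resize(t["img"][170:270,200:300],(288,288),interpolation=cv2.INTER_CUBIC); c=cv2.resize(p["img"][165:225,240:330],None,fx=3.2,fy=3.2,interpolation=cv2.INTER_CUBIC)
o=np.zeros((500,800,3),'uint8'); o[:384,:512]=a; o[:288,512:]=b; o[300:300+c.shape[0],512:512+c.shape[1]]=c; cv2.imwrite("pics/w3.png",o)
E
```

```text
gray thing [623.24829264 -18.42026188  80.        ]
w [254.61309784 279.52662127] [256.45700312 233.37701345] [253.04968346 120.31313693]
side [268.99869153 220.59420408] [265.78611967 215.36810747] [256.58294528 194.65867407]
top [291.72353548 178.94091468] [282.8768368  179.12414689] [260.32001456 180.53279142]
```

View pics/w3.png

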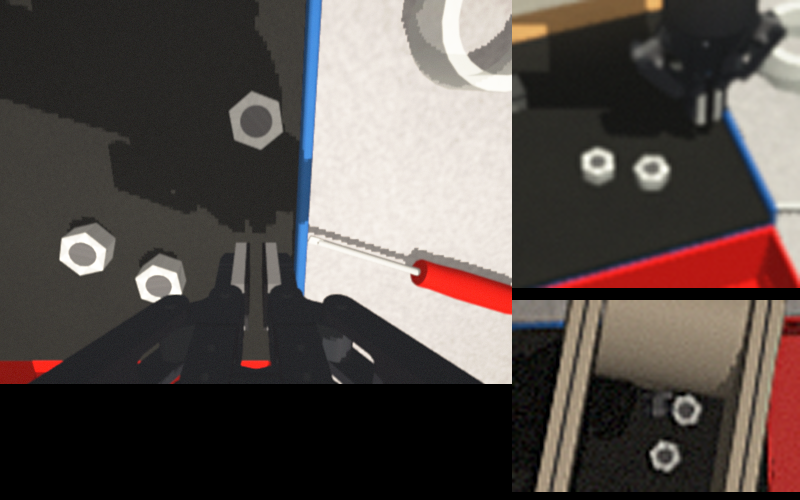

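Nut A is still in its old place, at wrist pixel (256,122), so the fingertips passed over it and stand higher than I assumed. I'll measure their height from the wrist and side views.

```bash
python3 - <<'E'
from h import *; from bench import r,vision
w=vision.snapshot("wrist"); t=vision.snapshot("side")
print(r.sense()["tool_pos"])
for z in (84,90,95,100,105):
  print(z,[(proj(w,(631.2+dx,-66.5+dy,z)).round(0).tolist(),proj(t,(631.2+dx,-66.5+dy,z)).round(1).tolist()) for dx,dy in((-3,-11),(-3,11),(3,11))])
print("A",atz(w,(256,122),93),"B",atz(w,(160,284),92),"C",atz(w,(82,255),93))
a=cv2.resize(w["img"][200:300,200:310],None,fx=4,fy=4); b=cv2.resize(t["img"][190:230,250:290],(352,352),interpolation=cv2.INTER_CUBIC)
o=np.zeros((400,800,3),'uint8'); o[:,:440]=a; o[:352,440:792]=b; o=cv2.convertScaleAbs(o,alpha=2.0,beta=10); cv2.imwrite("pics/w4.png",o)
E
```

```text
[631.08465737 -64.51089689 106.11997273]
84 [([250.0, 255.0], [265.9, 219.1]), ([251.0, 221.0], [263.3, 212.5]), ([262.0, 221.0], [265.6, 212.0])]
90 [([250.0, 260.0], [266.0, 217.5]), ([251.0, 225.0], [263.3, 211.0]), ([262.0, 226.0], [265.6, 210.5])]
95 [([250.0, 265.0], [266.1, 216.2]), ([251.0, 229.0], [263.4, 209.6]), ([262.0, 229.0], [265.7, 209.1])]
100 [([249.0, 270.0], [266.1, 214.9]), ([251.0, 233.0], [263.4, 208.3]), ([263.0, 234.0], [265.8, 207.8])]
105 [([249.0, 275.0], [266.2, 213.6]), ([251.0, 238.0], [263.5, 207.0]), ([263.0, 238.0], [265.8, 206.5])]
A [628.25528788   0.79393559  93.        ] B [576.55189762 -94.54223861  92.        ] C [534.26471561 -76.66399171  93.        ]
```

View pics/w4.png

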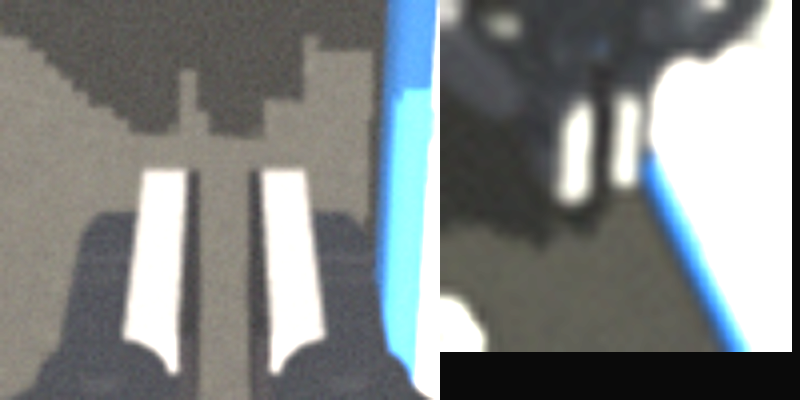

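Both views put the pad tips at z≈107 while the TCP reads 106, so the real tips are about 22 mm higher than assumed. I'll lift, go back behind A and descend lower in steps.

Request:
step_arm(targets=[[[0, 0, 15, 0, 0, 0], [-1, 30, 15, 0, 0, 0], [-3, 65, 15, 0, 0, 0], [-4.5, 95, 15, 0, 0, 0], [-4.5, 102, 10, 0, 0, 0], [-4.5, 102, 0, 0, 0, 0], [-4.5, 102, -6, 0, 0, 0], [-4.5, 102, -12, 0, 0, 0], [-4.5, 102, -15, 0, 0, 0], [-4.5, 102, -15, 0, 0, 0], [-4.5, 102, -15, 0, 0, 0]]])

```text
time: 4.92
tool_pos: [626.4, 35.9, 90.7]
tcp_rot: [-180.0, 0.0, 92.5]
ft_force: [-0.8, 0.4, -0.3]
finger_gap: 5.9
grip_force: 0.0
```

```bash
python3 - <<'E'
from h import *; from bench import r,vision
w=vision.snapshot("wrist"); t=vision.snapshot("side")
q=r.sense(); p=q["tool_pos"]; print(p,q["ft_force"],q["finger_gap"])
for z in (80,85,90,95): print(z,proj(w,p*[1,1,0]+[0,11,z]).round(1),proj(t,p*[1,1,0]+[0,-11,z]).round(1))
print(proj(w,(628,0,93)))
a=cv2.resize(w["img"][170:300,190:330],None,fx=3,fy=3); b=cv2.resize(t["img"][170:220,230:280],(375,375),interpolation=cv2.INTER_CUBIC)
o=np.zeros((390,800,3),'uint8'); o[:,:420]=a; o[:375,420:795]=b; o=cv2.convertScaleAbs(o,alpha=2.0,beta=10); cv2.imwrite("pics/w5.png",o)
E
```

```text
[626.96489921  36.18787506  91.58489786] [ 0.20825671 -0.38043521  0.48383761] 6.311787196693619
80 [257.7 226.4] [253.6 190.9]
85 [257.7 230.5] [253.6 189.6]
90 [257.8 234.9] [253.7 188.3]
95 [257.8 239.5] [253.7 187. ]
[255.76031264 315.68833615]
```

View pics/w5.png

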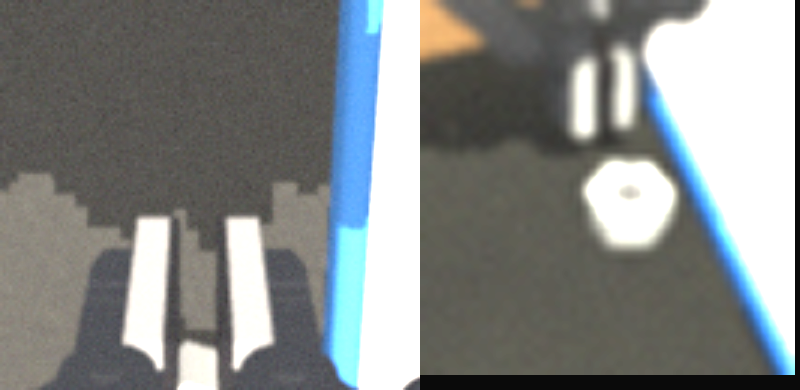

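The tips now sit at about z 91, just behind nut A, which is at side pixel (258,196). I'll go 6 mm lower and start pushing.

Request:
step_arm(targets=[[[-0.5, 0, -2, 0, 0, 0], [-0.5, 0, -4, 0, 0, 0], [-0.5, 0, -6, 0, 0, 0], [-0.5, 0, -6, 0, 0, 0], [-0.3, -6, -6, 0, 0, 0], [0, -12, -6, 0, 0, 0], [0, -18, -6, 0, 0, 0], [0.5, -26, -6, 0, 0, 0], [1, -34, -6, 0, 0, 0], [1.5, -42, -6, 0, 0, 0], [2, -50, -6, 0, 0, 0], [2.2, -55, -6, 0, 0, 0]]])

```text
time: 6.02
tool_pos: [628.9, -19.5, 85.2]
tcp_rot: [180.0, 0.0, 92.5]
ft_force: [-0.6, 0.3, -0.1]
finger_gap: 5.9
grip_force: 0.1
```

```bash
python3 - <<'E'
from h import *; from bench import r,vision
t=vision.snapshot("side"); q=r.sense(); print(q["tool_pos"],q["ft_force"])
for p,a in blobs(t,(200,186,290,245),110): print(p.round(1),a)
print("A old",proj(t,(628,0,90)),"pushed",proj(t,(629.5,-43,90)), "B",proj(t,(576,-96,90)))
E
```

```text
[628.92889723 -20.14828834  85.24237671] [ 0.64240246 -0.40917196  0.43833663]
[262.7 205.6] 127
[201.3 199.9] 26
[229.5 226.8] 115
[248.2 229.2] 114
A old [256.82684947 195.10115118] pushed [262.33719746 207.18396434] B [247.46847931 227.86174351]
```

Nut A is being pushed. I'll continue off the end.

Request:
step_arm(targets=[[[0.4, -8, 0, 0, 0, 0], [0.9, -18, 0, 0, 0, 0], [1.4, -30, 0, 0, 0, 0], [2, -42, 0, 0, 0, 0], [2.5, -54, 0, 0, 0, 0], [3, -66, 0, 0, 0, 0], [3.6, -78, 0, 0, 0, 0], [4.1, -90, 0, 0, 0, 0], [4.6, -102, 0, 0, 0, 0], [5.2, -114, 0, 0, 0, 0], [5.8, -126, 0, 0, 0, 0], [6.3, -138, 0, 0, 0, 0]]])

```text
time: 7.07
tool_pos: [635.1, -157.4, 85.2]
tcp_rot: [-180.0, 0.0, 92.6]
ft_force: [0.5, 0.1, -1.3]
finger_gap: 5.9
grip_force: 0.0
```

Request:
step_arm(targets=[[[0.5, -11, 0, 0, 0, 0], [1, -22, 0, 0, 0, 0], [1.5, -33, 0, 0, 0, 0], [1.5, -38, 0, 0, 0, 0], [1.5, -38, 0, 0, 0, 0], [1.5, -38, 0, 0, 0, 0]]])

```text
time: 7.57
tool_pos: [636.5, -194.3, 85.1]
tcp_rot: [-180.0, -0.0, 92.5]
ft_force: [-0.5, 1.0, -0.2]
finger_gap: 5.9
grip_force: 0.0
```

```bash
python3 - <<'E'
from h import *; from bench import r,vision
t=vision.snapshot("side"); w=vision.snapshot("wrist"); q=r.sense(); print(q["tool_pos"],q["ft_force"])
for p,a in blobs(t,(200,186,290,245),110): print(p.round(1),a)
cv2.imwrite("pics/w6.png",np.hstack([t["img"][170:340,140:330],cv2.resize(w["img"],(227,170))]))
E
```

```text
[ 636.6376728  -193.55624138   85.13309629] [ 0.06885838 -0.86115114 -0.04690547]
[228.1 227.2] 63
[247.9 231.7] 33
```

View pics/w6.png

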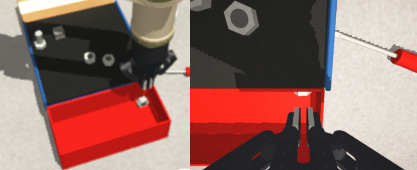

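Nut A has dropped into the bin, at about (282,271) in the side view. Next is nut B.

Request:
step_arm(targets=[[[0, 0, 25, 0, 0, 0], [-16, 34, 30, 0, 0, 0], [-32, 68, 30, 0, 0, 0], [-48, 102, 30, 0, 0, 0], [-60, 128, 30, 0, 0, 0], [-62.5, 134, 25, 0, 0, 0], [-62.5, 134, 16, 0, 0, 0], [-62.5, 134, 8, 0, 0, 0], [-62.5, 134, 2, 0, 0, 0], [-62.5, 134, 0, 0, 0, 0], [-62.5, 134, 0, 0, 0, 0]]])

```text
time: 8.58
tool_pos: [573.6, -61.0, 83.7]
tcp_rot: [-179.9, -0.0, 92.5]
ft_force: [0.8, 0.3, -0.2]
finger_gap: 6.0
grip_force: 0.0
```

```bash
python3 - <<'E'
from h import *; from bench import r,vision
t=vision.snapshot("side"); q=r.sense(); print(q["tool_pos"],q["ft_force"])
for p,a in blobs(t,(200,206,300,290),110): print(p.round(1),a)
print("C",proj(t,(534,-78,88)),"B",proj(t,(575.5,-96,88)), "A floor",proj(t,(636,-208,17)),"A on rim",proj(t,(636,-208,80)))
E
```

```text
[573.94400292 -61.01852077  84.40262477] [ 1.06618708  0.55223299 -0.12011209]
[241.5 217. ] 18
[229.5 226.8] 115
[248.2 229.1] 113
[282.  271.5] 112
C [228.57495973 226.47371242] B [247.26649876 228.42717168] A floor [284.56767618 277.17077464] A on rim [286.33750797 262.20628199]
```

Request:
step_arm(targets=[[[0.6, -4, 0, 0, 0, 0], [0.9, -10, 0, 0, 0, 0], [1.3, -18, 0, 0, 0, 0], [1.7, -28, 0, 0, 0, 0], [2.2, -40, 0, 0, 0, 0], [2.8, -52, 0, 0, 0, 0], [3.3, -64, 0, 0, 0, 0], [3.9, -76, 0, 0, 0, 0], [4.4, -88, 0, 0, 0, 0], [5, -100, 0, 0, 0, 0], [5.5, -112, 0, 0, 0, 0], [6, -122, 0, 0, 0, 0]]])

```text
time: 9.63
tool_pos: [580.0, -183.7, 85.1]
tcp_rot: [-180.0, 0.0, 92.6]
ft_force: [0.7, 0.5, -0.7]
finger_gap: 6.1
grip_force: 0.0
```

Request:
step_arm(targets=[[[0.4, -8, 0, 0, 0, 0], [0.6, -13, 0, 0, 0, 0], [0.6, -13, 0, 0, 0, 0], [0.6, -13, 25, 0, 0, 0], [-11, 10, 30, 0, 0, 0], [-27, 44, 30, 0, 0, 0], [-43, 78, 30, 0, 0, 0], [-46, 112, 30, 0, 0, 0], [-48, 143, 30, 0, 0, 0], [-48, 152, 28, 0, 0, 0], [-48, 152, 28, 0, 0, 0], [-48, 152, 28, 0, 0, 0]]])

```text
time: 10.63
tool_pos: [532.1, -29.9, 113.2]
tcp_rot: [-180.0, 0.0, 92.7]
ft_force: [0.7, -0.0, -0.1]
finger_gap: 6.2
grip_force: 0.0
```

```bash
python3 - <<'E'
from h import *; from bench import r,vision
t=vision.snapshot("side"); q=r.sense(); print(q["tool_pos"],q["ft_force"])
for p,a in blobs(t,(200,206,300,300),110): print(p.round(1),a)
E
```

```text
[532.29149063 -30.6670782  113.25509249] [ 0.43016021 -0.93771073  0.23844619]
[229.5 226.8] 115
[282.  271.5] 112
[256.5 279.7] 129
```

B is in the bin. Now C.

Request:
step_arm(targets=[[[0.5, -8, -8, 0, 0, 0], [0.5, -10, -16, 0, 0, 0], [0.5, -10, -24, 0, 0, 0], [0.5, -10, -28, 0, 0, 0], [0.5, -10, -28, 0, 0, 0], [0.8, -16, -28, 0, 0, 0], [1.1, -24, -28, 0, 0, 0], [1.6, -34, -28, 0, 0, 0], [2, -45, -28, 0, 0, 0], [2.6, -57, -28, 0, 0, 0], [3.1, -69, -28, 0, 0, 0], [3.7, -81, -28, 0, 0, 0]]])

```text
time: 11.68
tool_pos: [535.9, -112.7, 85.4]
tcp_rot: [180.0, 0.0, 92.6]
ft_force: [-0.2, 0.8, 0.1]
finger_gap: 5.8
grip_force: 0.3
```

Request:
step_arm(targets=[[[0.5, -12, 0, 0, 0, 0], [1, -24, 0, 0, 0, 0], [1.6, -36, 0, 0, 0, 0], [2.1, -48, 0, 0, 0, 0], [2.7, -60, 0, 0, 0, 0], [3.2, -72, 0, 0, 0, 0], [3.6, -82, 0, 0, 0, 0], [3.8, -86, 0, 0, 0, 0], [3.8, -86, 0, 0, 0, 0], [3.8, -86, 30, 0, 0, 0], [3.8, -86, 70, 0, 0, 0]]])

```text
time: 12.6
tool_pos: [536.3, -195.2, 151.0]
tcp_rot: [-179.5, -0.3, 92.6]
ft_force: [1.2, -0.4, 0.0]
finger_gap: 6.1
grip_force: 0.0
```

Request:
step_arm(targets=[[[-20, -20, 30, 0, 0, 0], [-45, -45, 50, 0, 0, 0], [-70, -70, 60, 0, 0, 0], [-95, -95, 60, 0, 0, 0], [-120, -120, 60, 0, 0, 0], [-145, -145, 60, 0, 0, 0], [-150, -150, 60, 0, 0, 0], [-150, -150, 60, 0, 0, 0], [-150, -150, 60, 0, 0, 0]]])

```text
time: 13.35
tool_pos: [389.9, -346.7, 215.2]
tcp_rot: [180.0, -0.0, 92.5]
ft_force: [-0.7, -0.2, -0.4]
finger_gap: 6.0
grip_force: 0.0
```

```bash
python3 - <<'E'
from h import *; from bench import r,vision
t=vision.snapshot("side"); p=vision.snapshot("top"); q=r.sense(); print(q["tool_pos"],q["ft_force"],q["time"])
cv2.imwrite("pics/end.png",np.hstack([cv2.resize(t["img"][140:360,130:330],(400,440)),cv2.resize(p["img"][150:282,180:300+0],(400,440))]) if 0 else np.hstack([cv2.resize(t["img"][140:360,130:330],(400,440)),cv2.resize(p["img"][140:360,180:380],(400,440))]))
E
```

```text
[ 390.58098406 -346.00195355  215.08499618] [-0.58894929  0.29053707  0.14618379] 13.45
```

View pics/end.png

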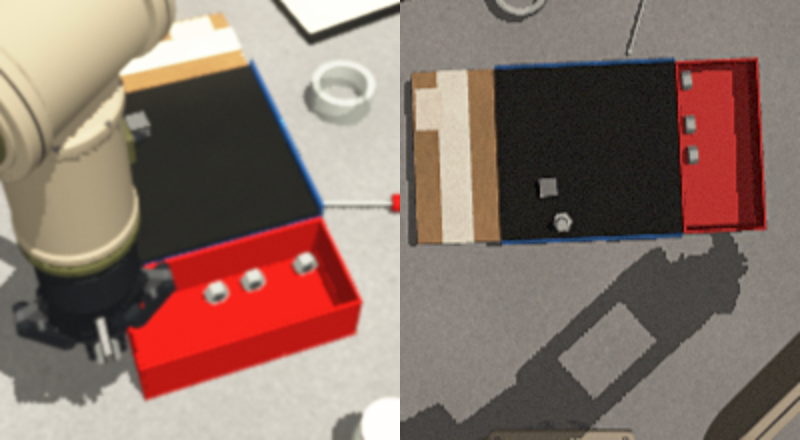

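All three nuts are in the bin, at about (687,79), (690,124) and (692,155) in the right half of the picture. The box and bolt stand where they were, and the arm is clear.

```bash
python3 -c "
from bench import r
print(r.hand_in())"
```

```text
the job is handed in; nothing more can be done
None
```

All three hex nuts were swept off the stand into the red bin, the bolt, the box and the other items in view were not disturbed, and the job was handed in at about 13.5 s.

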